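# Pack reagent bottles to the tray's blue corner

### The job

An amber bottle stands loose in the white spill tray. Slide it, keeping it down at the tray floor, right into the tray's blue corner so that it rests against both walls there; then fetch the clear bottle with the black cap and blue label and stand it in the tray, snug against the amber bottle and against the same long wall. Both must stand upright at the end; leave the small red-capped bottle where it is.

Things in the scene. Friction and masses are not known exactly. Their poses are not given: they have to be found in the camera images.
- tray: White plastic spill tray, fixed to the worktop, with one corner clad in blue. Inside 120 mm along its own x by 190 mm along its own y; walls 5 mm thick and 28 mm high above the worktop, floor 4 mm thick. Origin at the centre of its underside, z up. The blue corner is its +x +y corner; the long wall there is the +x wall (it runs along y).
- blue_corner (a point): The inner corner of the tray at the blue angle, on the tray floor (60 mm in x and 95 mm in y from the tray's centre, 4 mm above the worktop). Axes as the tray's: the tray's inside lies towards -x and -y. The blue angle covers about 47 mm of each wall, is flush with the walls inside and 30 mm high.
- amber_bottle: Round amber bottle, white label, black ribbed cap; 122 mm high, body 60 mm in diameter up to 80 mm, cap above that 38 mm. Loose in the tray, at least 15 mm from both walls of the blue corner. 0.11 to 0.22 kg. It rubs hard on the tray floor and tips if pushed high up; held by the cap and eased a few mm off the floor it moves freely. Origin at the centre of its underside, z up.
- clear_bottle: Round clear glass bottle with a black ribbed cap and a label with a blue band; same size and weight as the amber bottle. Stands on the worktop outside the tray. Other bottles up to 135 mm high may stand between it and the tray: carry it over them. Origin at the centre of its underside, z up.
- red_cap_bottle: Smaller round clear bottle with a red cap and a pink band, 48 mm in diameter, 101 mm high; not to be used. Stands on the worktop outside the tray. Origin at the centre of its underside, z up.

How it is judged:
By the outcome, as a careful person would: the job done as asked, in the order asked, and still so for the second after the job is handed in, with the robot touching nothing.
It also fails if it takes over 56 s, if anything falls off the work surface, if the arm or the gripper's body presses on something with over 40 N, if the wrist force passes 120 N, or if a joint passes its speed limit or range.

### The arm

A 6-joint arm with a two-finger parallel gripper is mounted at the origin on a cart in front of the work surface, level with it; the furniture and walls round the work are solid. World frame = base frame: x ahead of the robot, y to its left, z up, the work surface at z = 0. Lengths are in m, angles in rad, forces in N, time in s.
With the tool pointing down it reaches from about 0.3 to 0.85 m from the base axis. Payload 4.2 kg.
Tool frame: the origin (TCP) lies midway between the tips of the shut fingers; the grasp point (between the pads) lies 19 mm behind it; z points along the fingers, y is the line along which they close (so a half turn about z gives the same grasp; the last joint's range is limited). The gripper opens to 91 mm and grips with 3 to 60 N. Pads are 32 mm wide; open, the fingers measure 118 mm over their backs; the gripper's body (76 mm by 178 mm) begins 60 mm behind the grasp point.
Start: joints at [-1.355, 0.32, 1.565, -0, 1.257, -0.02], TCP at [0.134, -0.559, 0.214] pointing down, gripper open.
Joint ranges: [-3.11, 3.11], [-0.84, 2.01], [0.21, 2.61], [-1.34, 4.49], [0.05, 2.63], [-2.56, 2.56]. Speed limits (rad/s): [2.57, 2.57, 3.14, 3.14, 3.14, 3.14].

### API

Orientations are given as a unit quaternion [w, x, y, z].
In Python, from bench import robot gives the robot as it stands.
- The arm moves only by the tool steer_hand, called after "Request:" in YAML: its name, and indented under it one key for each argument. Schema: {"type":"object","properties":{"moves":{"type":"string"},"clamp_n":{"type":"number"},"only":{"type":"string"},"quiet":{"type":"boolean"},"lines":{"type":"string"}},"required":["moves"],"additionalProperties":false}. moves is a string of 1 to 10 rows, one to a line, with the numbers parted by commas; each row has 5 numbers: the finger opening in m, then dx, dy, dz in shares of 400 mm (1.0 is 400 mm), then a turn about the tool's z in shares of pi rad (1.0 is pi rad); each row is the pose to reach, as a shift and turn from the pose commanded when the call began, along the tool's axes at that moment; what a row does not reach only later rows make up. A row lasts 1/10 s, in which the tool goes at most 0.05 m and 0.15 rad, less where a joint would pass 70% of its speed; a pose out of reach is approached as far as the arm can. The fingers move at their own pace and stop on an object; clamp_n is the grip in N (left out, the last holds). Time passes only in rows, so rows that do not move let the fingers close. The tool returns the time, the measured TCP pose, the force, the opening and the grip force at its end. only (a regular expression) keeps the lines of the reply that match it, lines (a string "A,B") keeps lines A to B, and quiet returns only ok. Input that does not fit is refused with a message, and nothing moves.
- robot.sense(): the state, without advancing time (a new reading comes with each control period).
- robot.get_image(name): name is "scene" or "top"; returns the picture (400x640x3 uint8, blue, green, red); there is no depth.
- robot.calibration(name): a dict with "fx", "fy", "cx", "cy" (pixels), "R" (3x3) and "t" (3): a world point X has camera coordinates R X + t. Camera axes: x right, y down, z forward; pixel columns grow to the right and rows downward; lengths in m; the calibration is good to about 2 mm. A picture is of the moment at which its call begins. calibration takes no time and is no camera call.
- robot.hand_in(): hands the job in; it is judged then, once.
The state is a dict: "t": time; "qpos": joint angles; "qd": joint speeds; "joint_efforts": joint torques, N m; "ee_pos": TCP position; "eef_rot": TCP orientation; "wrist_force": force on the tool from outside, world axes, zero at the start; "ft_torque": the same for the moment, N m; "opening": finger opening in m; "grasp_force": force on a finger pad.
Only numpy, scipy, OpenCV 4.12 (cv2) and the standard library are available. Lean on these libraries where they do the work, as an engineer would, in place of code of your own. Each camera call takes 0.05 s, during which the arm holds its last target. There are 200 camera calls.

## Working session

There is one attempt and no reset: what is moved stays moved. The work goes in short steps, Python scripts to look and compute and a tool call to move; the robot and the scene stay as the last step left them, time stands still between calls to the robot, and variables do not carry over. Pictures are saved under pics/ and viewed, at most 10 in all, crops included, and the job is handed in when it is done.

```bash
ls; mkdir -p pics; python3 - <<'E'
from bench import robot
import cv2,numpy as np
for n in("scene","top"):
    cv2.imwrite(f"pics/{n}0.png",robot.get_image(n)); c=robot.calibration(n); print(n,c)
s=robot.sense(); print(s)
E
```

```text
bench.py
pics
scene {'fx': 362.70753956813724, 'fy': 362.70753956813724, 'cx': 322.7613533461092, 'cy': 199.2287835125368, 'R': array([[-0.88636302, -0.46271666,  0.015934  ],
       [-0.24461607,  0.43880276, -0.8646474 ],
       [ 0.39309487, -0.77028919, -0.50212647]]), 't': array([0.44480352, 0.14082428, 0.95876414])}
top {'fx': 417.7354894036149, 'fy': 417.7354894036149, 'cx': 317.6790842350334, 'cy': 198.20049821631133, 'R': array([[ 0.02197381, -0.99942876,  0.025677  ],
       [-0.99328216, -0.02474289, -0.11304135],
       [ 0.1136121 , -0.02302056, -0.99325845]]), 't': array([0.00764484, 0.51956172, 1.15370066])}
{'t': 0.1, 'qpos': array([-1.35500098e+00,  3.20182444e-01,  1.56552571e+00, -1.18073808e-06,
        1.25740623e+00, -2.00064816e-02]), 'qd': array([ 0.00053995, -0.0019278 , -0.0027387 ,  0.00050249,  0.0003425 ,
       -0.00047175]), 'joint_efforts': array([ 2.22314334e-04, -4.13332736e+01, -2.32510006e+01,  7.29358778e-02,
        4.21671616e-02, -5.48130049e-05]), 'ee_pos': array([ 0.13423461, -0.55865471,  0.21324267]), 'eef_rot': array([-7.57169083e-04,  9.93057425e-01,  1.17628104e-01, -7.49245078e-05]), 'wrist_force': array([0.43392837, 0.24050685, 0.02513502]), 'ft_torque': array([ 0.06428301, -0.02407853, -0.01131886]), 'grasp_force': 0.0, 'opening': 0.09123841250330939}
```

View pics/top0.png

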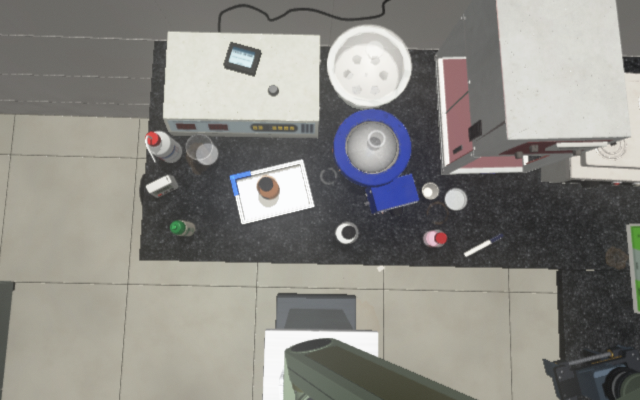

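View pics/scene0.png

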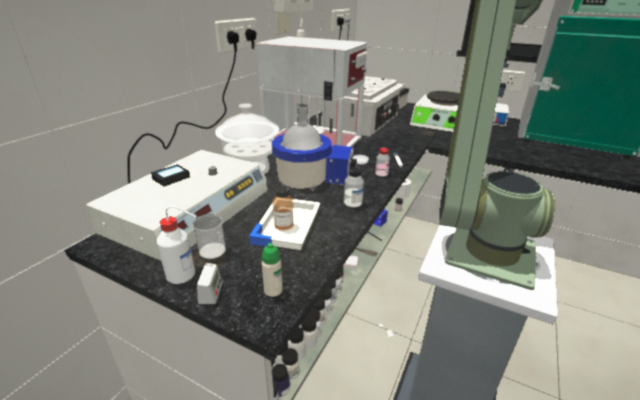

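The top view shows the tray around (272,191) with its blue corner near (235,180). The amber cap is near (266,186), the clear bottle's black cap near (346,233) and the red cap near (437,238). The scene view shows the same items: tray (285,222), amber (284,212), clear (354,186), red-capped (383,162). I'll zoom in on both for exact edges.

```bash
python3 - <<'E'
import cv2,numpy as np
a=cv2.imread("pics/top0.png")[150:260,215:365]; b=cv2.imread("pics/scene0.png")[160:255,245:375]
a=cv2.resize(a,None,fx=5,fy=5,interpolation=cv2.INTER_CUBIC)
b=cv2.resize(b,None,fx=6,fy=6,interpolation=cv2.INTER_CUBIC)
cv2.imwrite("pics/topc.png",a);cv2.imwrite("pics/scenec.png",b)
E
```

```text
(no output)
```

View pics/topc.png

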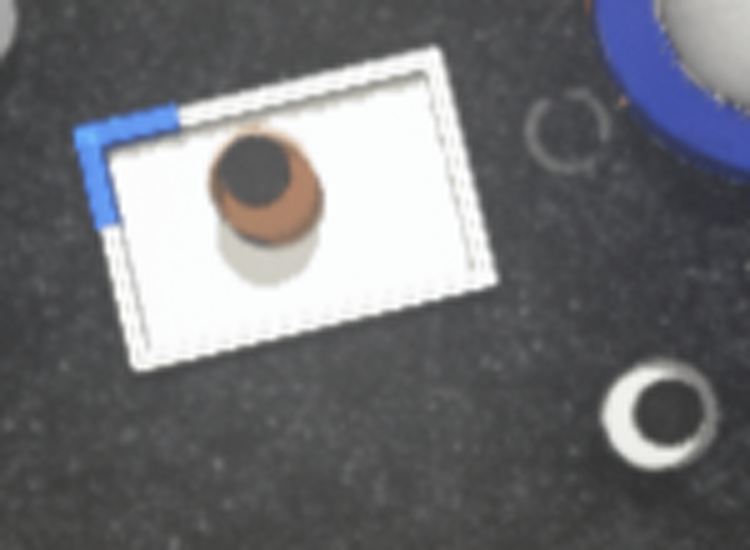

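View pics/scenec.png

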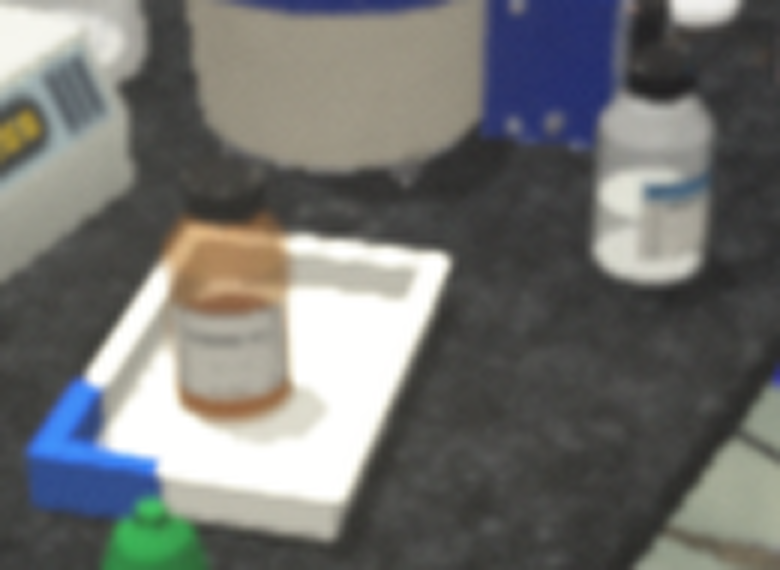

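The top crop shows the amber cap at about (255,171) and the clear cap at about (668,411), at 5x with offset (215,150). The tray's outer corners are near (76,130), (437,47), (496,283) and (137,371). In the scene crop the caps are near (226,195) and (663,75), at 6x with offset (245,160). Next I'll measure these from both views.

```bash
cat > h.py <<'E'
import cv2,numpy as np
from bench import robot
K={n:robot.calibration(n) for n in("scene","top")}
def ray(n,p):
    k=K[n];d=k["R"].T@np.array([(p[0]-k["cx"])/k["fx"],(p[1]-k["cy"])/k["fy"],1]);return -k["R"].T@k["t"],d
def cast(n,p,z):
    c,d=ray(n,p);return c+d*(z-c[2])/d[2]
def tri(p,q):
    a,d=ray("top",p);b,e=ray("scene",q)
    s=np.linalg.lstsq(np.c_[d,-e],b-a,rcond=None)[0];x,y=a+d*s[0],b+e*s[1]
    return (x+y)/2,np.linalg.norm(x-y)
def proj(n,X):
    k=K[n];c=k["R"]@X+k["t"];return np.array([k["fx"]*c[0]/c[2]+k["cx"],k["fy"]*c[1]/c[2]+k["cy"]])
def circ(im,x,y,w=14,r=(5.8,9)):   # cap discs in the top view
    g=cv2.resize(cv2.cvtColor(im,6)[y-w:y+w,x-w:x+w],None,fx=8,fy=8,interpolation=cv2.INTER_CUBIC)
    c=cv2.HoughCircles(g,cv2.HOUGH_GRADIENT_ALT,1,20,param1=100,param2=.5,minRadius=int(r[0]*8),maxRadius=int(r[1]*8))
    return None if c is None else [(x-w+(a+.5)/8-.5,y-w+(b+.5)/8-.5,q/8) for a,b,q in c[0]]
def tray(im):
    h=cv2.cvtColor(im,40);m=(((h[...,2]>150)&(h[...,1]<60))|((h[...,0]>95)&(h[...,0]<125)&(h[...,1]>120)&(h[...,2]>150))).astype('u1')
    r=np.zeros_like(m);r[155:230,225:320]=m[155:230,225:320]
    c=max(cv2.findContours(r,0,1)[0],key=cv2.contourArea);
    return cv2.minAreaRect(cv2.convexHull(c)),cv2.approxPolyDP(cv2.convexHull(c),5,True)[:,0]
E
python3 - <<'E'
from h import *
im=cv2.imread("pics/top0.png");np.set_printoptions(precision=4,suppress=True)
print("cam",ray("top",(0,0))[0],ray("scene",(0,0))[0])
for x,y in((266,184),(348,232),(437,238)):print(circ(im,x,y))
r,p=tray(im);print(r);P=np.array([cast("top",q,.028) for q in p]);print(p.tolist());print(P[:,:2])
print("sides",np.linalg.norm(P-np.roll(P,-1,0),axis=1))
f=lambda x,y,s,a,b:(a+(x+.5)/s-.5,b+(y+.5)/s-.5)
print("amber cap",tri(f(255,171,5,215,150),f(227,185,6,245,160)),"clear",tri(f(668,411,5,215,150),f(663,62,6,245,160)))
print("rim blue",tri(f(76,130,5,215,150),f(34,450,6,245,160)),"rim",tri(f(437,47,5,215,150),f(448,258,6,245,160)))
print("tray near corners", [tri(f(a,b,5,215,150),f(c,d,6,245,160)) for a,b,c,d in((137,371,336,502),)])
E
```

```text
cam [0.3848 0.0471 1.2045] [0.0518 0.8825 0.5961]
None
[(np.float32(348.0625), np.float32(232.0625), np.float32(6.8731093))]
None
((271.6281433105469, 190.74496459960938), (50.68235397338867, 75.75537109375), 76.4295654296875)
[[301, 159], [314, 205], [241, 223], [230, 175]]
[[0.6311 0.07  ]
 [0.4998 0.0298]
 [0.4441 0.2332]
 [0.5794 0.2701]]
sides [0.1374 0.2109 0.1403 0.2066]
amber cap (array([0.5443, 0.1595, 0.1176]), np.float64(0.0012610049126622104)) clear (array([ 0.4232, -0.0595,  0.1169]), np.float64(5.069693134642064e-05))
rim blue (array([0.578 , 0.2707, 0.0281]), np.float64(0.0005934641318238419)) rim (array([0.5659, 0.0434, 0.0316]), np.float64(0.13483042129353912))
tray near corners [(array([0.4439, 0.2321, 0.0224]), np.float64(0.003919823235607872))]
```

```bash
cat >> h.py <<'E'
def trayW(im,z=.028):
    x,y,w,hh=225,155,95,75
    v=cv2.resize(im.max(2)[y:y+hh,x:x+w],None,fx=8,fy=8,interpolation=cv2.INTER_CUBIC)
    c=max(cv2.findContours((v>150).astype('u1'),0,1)[0],key=cv2.contourArea)[:,0]
    W=np.array([cast("top",(x+(a+.5)/8-.5,y+(b+.5)/8-.5),z)[:2] for a,b in c])
    (cx,cy),s,a=cv2.minAreaRect((W*1000).astype('f4'));return np.array([cx,cy])/1000,s,a
def dark(im,x0,y0,x1,y1,t=100):
    v=cv2.resize(im.max(2)[y0:y1,x0:x1],None,fx=8,fy=8,interpolation=cv2.INTER_CUBIC)
    c=max(cv2.findContours((v<t).astype('u1'),0,1)[0],key=cv2.contourArea);(a,b),r=cv2.minEnclosingCircle(c)
    return (x0+(a+.5)/8-.5,y0+(b+.5)/8-.5),r/8
def frame(z=.028,c=None): pass
def totool(d):   # world shift -> tool axes of the measured pose
    from scipy.spatial.transform import Rotation as Ro
    q=robot.sense()["eef_rot"];return Ro.from_quat(np.r_[q[1:],q[0]]).inv().apply(d)
E
sed -i '/^def frame/d' h.py
python3 - <<'E'
from h import *
im=cv2.imread("pics/top0.png");np.set_printoptions(precision=4,suppress=True)
c,s,a=trayW(im);print(c,s,a)
p,r=dark(im,257,177,276,192);print("amber",p,r,r*1.08/417,cast("top",p,.126))
q=(348.06,232.06);C=cast("top",q,.122);print("clear",C)
th=np.deg2rad(a if a<45 else a-90);print("deg",np.rad2deg(th))
ux=np.array([np.cos(th),np.sin(th)]);uy=np.array([-ux[1],ux[0]])
print("blue corner",c+.06*ux+.095*uy,"amber goal",c+.03*ux+.065*uy,"clear goal",c+.03*ux+.005*uy)
A=cast("top",p,.126)[:2]-c;print("amber in tray",A@ux,A@uy)
print("tool shift to amber z.214",totool(np.r_[cast("top",p,.126)[:2],.2132]-robot.sense()["ee_pos"]))
E
```

```text
[0.5373 0.1511] (145.92164611816406, 215.81370544433594) 15.110982894897461
amber (265.4188861846924, 183.8952784538269) 6.881121635437012 0.017821609991059886 [0.5422 0.1588 0.126 ]
clear [ 0.4224 -0.0587  0.122 ]
deg 15.110982894897463
blue corner [0.5705 0.2585] amber goal [0.5493 0.2217] clear goal [0.565  0.1638]
amber in tray 0.006745671871894741 0.006120595764371348
tool shift to amber z.214 [ 0.5643 -0.6023  0.001 ]
```

Units first: shifts go in shares of 400 mm and turns go in shares of pi rad. So -0.35 m / 0.4 = -0.875, 0.33 m / 0.4 = 0.825.

Request:
steer_hand:
  moves: "0.091,0.825,-0.875,0,0\n0.091,0.825,-0.875,0,0\n0.091,0.825,-0.875,0,0\n0.091,0.825,-0.875,0,0\n0.091,0.825,-0.875,0,0\n0.091,0.825,-0.875,0,0\n0.091,0.825,-0.875,0,0\n0.091,0.825,-0.875,0,0\n0.091,0.825,-0.875,0,0\n0.091,0.825,-0.875,0,0"
  clamp_n: 12

```text
t: 1.1
ee_pos: [0.3741, -0.1389, 0.2138]
eef_rot: [-0.0, 0.993, 0.119, 0.0]
wrist_force: [0.7, -0.5, 0.2]
opening: 0.0907
grasp_force: 0.0
```

```bash
python3 -c "
from h import *
print(totool(np.r_[.5422,.1588,.2132]-robot.sense()['ee_pos']))"
```

```text
[ 0.23354161 -0.24971414  0.00085207]
```

Scaled: -0.25 m / 0.4 = -0.625, 0.234 m / 0.4 = 0.585, -1.599 rad / 3.1416 = -0.509.

Request:
steer_hand:
  moves: "0.091,0.585,-0.625,0,-0.509\n0.091,0.585,-0.625,0,-0.509\n0.091,0.585,-0.625,0,-0.509\n0.091,0.585,-0.625,0,-0.509\n0.091,0.585,-0.625,0,-0.509\n0.091,0.585,-0.625,0,-0.509\n0.091,0.585,-0.625,0,-0.509\n0.091,0.585,-0.625,0,-0.509\n0.091,0.585,-0.625,0,-0.509\n0.091,0.585,-0.625,0,-0.509"

```text
t: 2.1
ee_pos: [0.5423, 0.1566, 0.2131]
eef_rot: [-0.0, 0.644, 0.765, -0.001]
wrist_force: [-0.5, 0.7, 0.8]
opening: 0.0909
grasp_force: 0.0
```

```bash
python3 - <<'E'
from h import *
s=robot.sense();print(s["qpos"],2*np.degrees(np.arctan2(s["eef_rot"][2],s["eef_rot"][1])),totool(np.r_[.5422,.1588,.099]-s['ee_pos']))
cv2.imwrite("pics/scene1.png",robot.get_image("scene")[100:260,200:400])
E
python3 -c "
import cv2;a=cv2.imread('pics/scene1.png');cv2.imwrite('pics/scene1.png',cv2.resize(a,None,fx=3.7,fy=3.7,interpolation=2))"
```

```text
[ 2.60763433e-01  3.04464843e-01  1.58904977e+00 -1.52640754e-04
  1.24978622e+00  8.85796310e-02] 99.86817174200368 [0.00225973 0.00048951 0.11406997]
```

View pics/scene1.png

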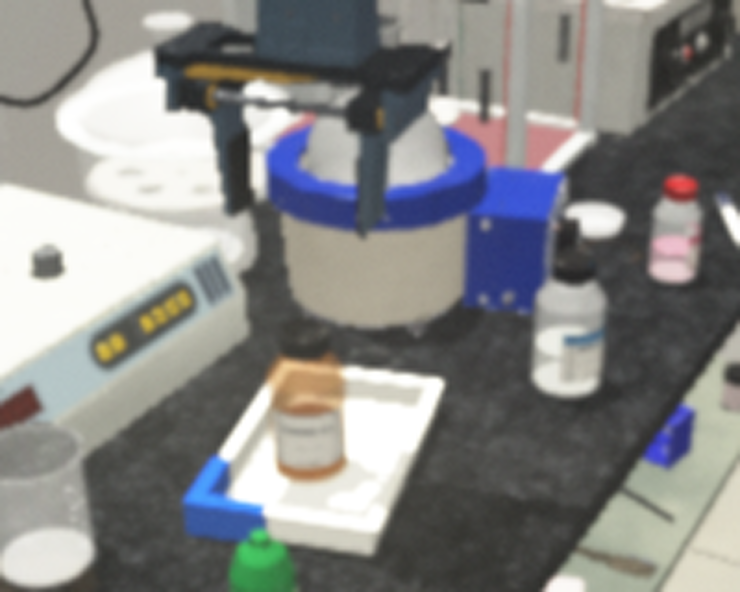

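The gripper hangs over the amber bottle, whose cap shows at about (305,345) in this crop. The box, beaker and flask all sit clear of where the gripper's body will be. Next I descend, close on the cap and check.

Scaled: 0.114 m / 0.4 = 0.285, 0.001 m / 0.4 = 0.0025, -0.09 rad / 3.1416 = -0.0286.

Request:
steer_hand:
  moves: "0.091,0.0025,0,0.1125,-0.0286\n0.091,0.0025,0,0.2125,-0.0286\n0.091,0.0025,0,0.2625,-0.0286\n0.091,0.0025,0,0.285,-0.0286\n0.02,0.0025,0,0.285,-0.0286\n0.02,0.0025,0,0.285,-0.0286\n0.02,0.0025,0,0.285,-0.0286\n0.02,0.0025,0,0.285,-0.0286\n0.02,0.0025,0,0.285,-0.0286"
  clamp_n: 20

```text
t: 3.05
ee_pos: [0.5428, 0.1571, 0.1008]
eef_rot: [0.001, 0.612, 0.791, 0.001]
wrist_force: [-0.5, -0.1, -0.2]
opening: 0.0538
grasp_force: 0.0
```

```bash
python3 - <<'E'
from h import *
s=robot.sense();print(s["wrist_force"],2*np.degrees(np.arctan2(s["eef_rot"][2],s["eef_rot"][1])))
E
```

```text
[-0.50669744 -0.06761298 -0.17589063] 104.60094739465472
```

Still closing; wait for contact.

Request:
steer_hand:
  moves: "0.02,0,0,0,0\n0.02,0,0,0,0\n0.02,0,0,0,0\n0.02,0,0,0,0"

```text
t: 3.45
ee_pos: [0.5427, 0.1571, 0.1001]
eef_rot: [0.0, 0.611, 0.791, 0.0]
wrist_force: [0.5, -0.1, 0.4]
opening: 0.0372
grasp_force: 19.9
```

Scaled: 0.045 m / 0.4 = 0.1125, -0.003 m / 0.4 = -0.0075.

Request:
steer_hand:
  moves: "0.02,0,0,-0.0075,0\n0.02,0.0375,0.0125,-0.0075,0\n0.02,0.075,0.025,-0.0075,0\n0.02,0.1,0.0375,-0.0075,0\n0.02,0.1125,0.0375,-0.0075,0\n0.02,0.1125,0.0375,-0.0075,0"
  clamp_n: 25

```text
t: 4.05
ee_pos: [0.5452, 0.2054, 0.1026]
eef_rot: [-0.0, 0.611, 0.792, -0.0]
wrist_force: [-0.6, -1.3, -1.8]
opening: 0.0369
grasp_force: 24.9
```

```bash
python3 - <<'E'
from h import *
im=robot.get_image("top");cv2.imwrite("pics/top2.png",im);s=robot.sense();print(s["wrist_force"],s["ee_pos"])
E
```

```text
[-0.61969947 -0.61372241 -1.52158299] [0.54519204 0.20479137 0.10262999]
```

Scaled: 0.005 m / 0.4 = 0.0125, 0.004 m / 0.4 = 0.01.

Request:
steer_hand:
  moves: "0.02,0,0.005,0,0\n0.02,0,0.01,0,0\n0.02,0,0.0125,0,0\n0.02,0,0.0125,0,0\n0.02,0,0.0125,0,0"

```text
t: 4.6
ee_pos: [0.5504, 0.2054, 0.1029]
eef_rot: [0.0, 0.612, 0.791, -0.0]
wrist_force: [-0.6, -0.3, -1.9]
opening: 0.0372
grasp_force: 24.9
```

Request:
steer_hand:
  moves: "0.02,0,0.0025,0,0\n0.02,0,0.005,0,0\n0.02,0,0.005,0,0\n0.02,0,0.005,0,0"

```text
t: 5.0
ee_pos: [0.5516, 0.2059, 0.1028]
eef_rot: [-0.0, 0.611, 0.791, -0.001]
wrist_force: [-2.5, -1.2, -1.4]
opening: 0.0374
grasp_force: 24.9
```

Scaled: 0.002 m / 0.4 = 0.005, 0.001 m / 0.4 = 0.0025.

Request:
steer_hand:
  moves: "0.02,0,0.0025,0,0\n0.02,0,0.005,0,0\n0.02,0,0.005,0,0\n0.02,0,0.005,0,0"

```text
t: 5.4
ee_pos: [0.5527, 0.2062, 0.1025]
eef_rot: [-0.001, 0.611, 0.791, -0.002]
wrist_force: [-4.8, -0.9, 1.2]
opening: 0.0368
grasp_force: 24.9
```

Request:
steer_hand:
  moves: "0.02,0.005,0,0,0\n0.02,0.01,0,0,0\n0.02,0.015,0,0,0\n0.02,0.015,0,0,0\n0.02,0.015,0,0,0"

```text
t: 5.9
ee_pos: [0.5523, 0.2122, 0.1025]
eef_rot: [-0.0, 0.611, 0.791, -0.001]
wrist_force: [-3.1, -2.8, -2.9]
opening: 0.0368
grasp_force: 25.0
```

Scaled: 0.006 m / 0.4 = 0.015, 0.004 m / 0.4 = 0.01.

Request:
steer_hand:
  moves: "0.02,0.005,0,0,0\n0.02,0.01,0,0,0\n0.02,0.015,0,0,0\n0.02,0.015,0,0,0\n0.02,0.015,0,0,0"

```text
t: 6.4
ee_pos: [0.5512, 0.2185, 0.103]
eef_rot: [-0.0, 0.611, 0.791, 0.0]
wrist_force: [-3.9, -3.1, -1.1]
opening: 0.0369
grasp_force: 25.0
```

Request:
steer_hand:
  moves: "0.02,0.0025,0,0,0\n0.02,0.005,0,0,0\n0.02,0.005,0,0,0\n0.02,0.005,0,0,0"

```text
t: 6.8
ee_pos: [0.5508, 0.2202, 0.103]
eef_rot: [0.0, 0.611, 0.791, 0.0]
wrist_force: [-3.6, -2.7, -0.6]
opening: 0.0373
grasp_force: 25.0
```

Scaled: 0.002 m / 0.4 = 0.005, 0.001 m / 0.4 = 0.0025.

Request:
steer_hand:
  moves: "0.02,0.0025,0,0,0\n0.02,0.005,0,0,0\n0.02,0.005,0,0,0\n0.02,0.005,0,0,0"

```text
t: 7.2
ee_pos: [0.5503, 0.2222, 0.103]
eef_rot: [0.0, 0.611, 0.791, 0.0]
wrist_force: [-3.4, -2.7, -1.7]
opening: 0.0372
grasp_force: 25.0
```

Scaled: 0.002 m / 0.4 = 0.005, 0.001 m / 0.4 = 0.0025.

Request:
steer_hand:
  moves: "0.02,0.0025,0,0,0\n0.02,0.005,0,0,0\n0.02,0.005,0,0,0\n0.02,0.005,0,0,0"

```text
t: 7.6
ee_pos: [0.5498, 0.2242, 0.103]
eef_rot: [0.0, 0.611, 0.791, 0.0]
wrist_force: [-2.1, -2.8, -1.3]
opening: 0.0368
grasp_force: 25.0
```

Request:
steer_hand:
  moves: "0.02,0.0025,0,0,0\n0.02,0.0025,0,0,0\n0.02,0.0025,0,0,0"

```text
t: 7.9
ee_pos: [0.5495, 0.2251, 0.103]
eef_rot: [0.0, 0.611, 0.791, 0.0]
wrist_force: [-2.9, -1.8, -1.4]
opening: 0.0372
grasp_force: 25.0
```

Scaled: 0.002 m / 0.4 = 0.005, 0.001 m / 0.4 = 0.0025.

Request:
steer_hand:
  moves: "0.02,0.0025,0,0,0\n0.02,0.005,0,0,0\n0.02,0.005,0,0,0\n0.02,0.005,0,0,0"

```text
t: 8.3
ee_pos: [0.549, 0.227, 0.1029]
eef_rot: [0.0, 0.611, 0.791, 0.0]
wrist_force: [-3.0, -1.4, -1.5]
opening: 0.0369
grasp_force: 25.0
```

Request:
steer_hand:
  moves: "0.02,0.0025,0,0,0\n0.02,0.005,0,0,0\n0.02,0.005,0,0,0\n0.02,0.005,0,0,0"

```text
t: 8.7
ee_pos: [0.5486, 0.2288, 0.1029]
eef_rot: [0.0, 0.611, 0.791, -0.0]
wrist_force: [-1.8, -3.3, -1.9]
opening: 0.0369
grasp_force: 25.0
```

```bash
python3 -c "
from h import *
im=robot.get_image('top');cv2.imwrite('pics/top3.png',cv2.resize(im[150:230,220:325],None,fx=7,fy=7,interpolation=2))"
```

```text
(no output)
```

View pics/top3.png

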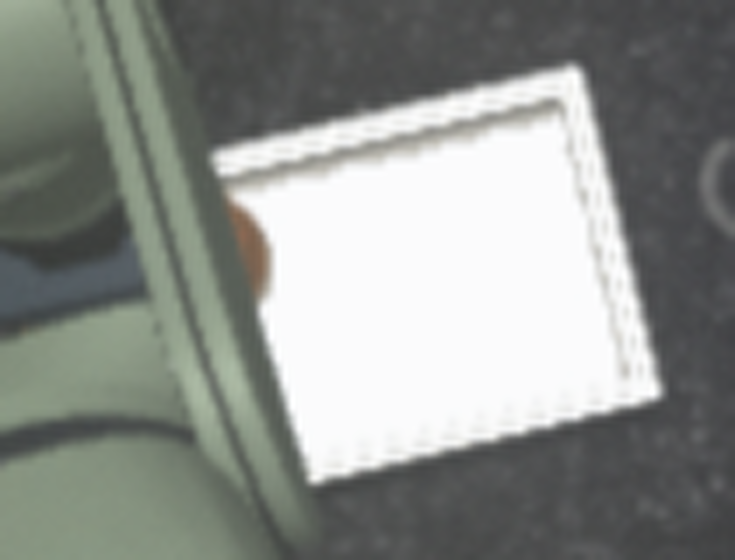

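The forearm hides the blue corner. Amber's right edge, at about (272,260) in the crop, puts the bottle within a few millimetres of the blue end wall. The force is starting to build, so I keep creeping.

Scaled: 0.001 m / 0.4 = 0.0025.

Request:
steer_hand:
  moves: "0.02,0.0025,0,0,0\n0.02,0.0025,0,0,0\n0.02,0.0025,0,0,0"

```text
t: 9.05
ee_pos: [0.5484, 0.2299, 0.1031]
eef_rot: [0.0, 0.611, 0.791, 0.0]
wrist_force: [-1.7, -3.4, -0.9]
opening: 0.0368
grasp_force: 25.0
```

Request:
steer_hand:
  moves: "0.02,0.0025,0,0,0\n0.02,0.0025,0,0,0\n0.02,0.0025,0,0,0"

```text
t: 9.35
ee_pos: [0.5481, 0.2309, 0.1031]
eef_rot: [0.0, 0.611, 0.791, 0.0]
wrist_force: [-2.3, -2.4, -1.2]
opening: 0.0369
grasp_force: 25.0
```

```bash
python3 -c "
from h import *
im=robot.get_image('scene');cv2.imwrite('pics/scene3.png',cv2.resize(im[165:265,235:335],None,fx=6,fy=6,interpolation=2))"
```

```text
(no output)
```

View pics/scene3.png

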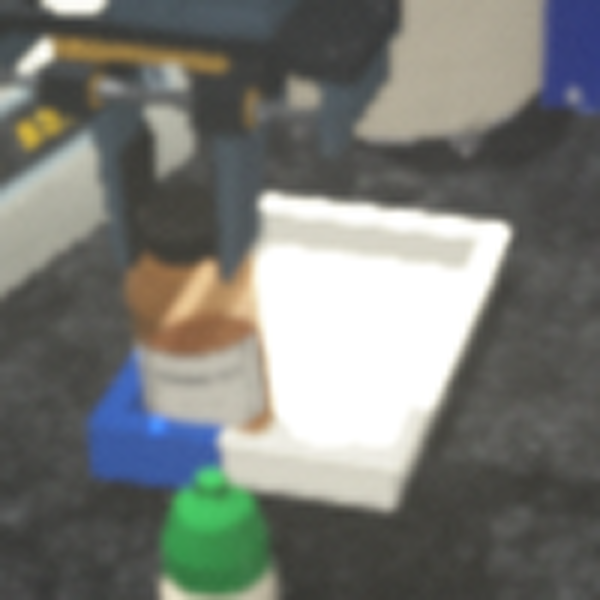

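The bottle's base is behind the blue end wall and the gripper has gone about 7 mm past the expected contact point. So it has pivoted slightly in the pads, leaning towards the wall. I'll lower it to the floor, release so it rights itself, then seat it with low nudges from the closed fingertips.

Scaled: -0.005 m / 0.4 = -0.0125, -0.003 m / 0.4 = -0.0075.

Request:
steer_hand:
  moves: "0.02,-0.0075,0,0.0025,0\n0.02,-0.0125,0,0.005,0\n0.02,-0.0125,0,0.0075,0\n0.02,-0.0125,0,0.0075,0"
  clamp_n: 12

```text
t: 9.8
ee_pos: [0.5496, 0.2265, 0.1016]
eef_rot: [0.0, 0.612, 0.791, 0.001]
wrist_force: [-4.1, -2.0, 8.5]
opening: 0.037
grasp_force: 12.1
```

Request:
steer_hand:
  moves: "0.05,0,0,0,0\n0.091,0,0,0,0\n0.091,0,0,0,0\n0.091,0,0,0,0\n0.091,0,0,0,0\n0.091,0,0,-0.125,0\n0.091,0,0,-0.25,0\n0.091,0,0,-0.25,0"

```text
t: 10.6
ee_pos: [0.5533, 0.2277, 0.2075]
eef_rot: [0.004, 0.611, 0.791, 0.007]
wrist_force: [0.1, -0.4, 0.0]
opening: 0.0909
grasp_force: 0.0
```

Scaled: 1.57 rad / 3.1416 = 0.4997.

```bash
python3 -c "
from h import *
print(totool(np.r_[.5478,.2230,.2]-robot.sense()['ee_pos']))"
```

```text
[-0.00313663 -0.00663523  0.00734594]
```

Request:
steer_hand:
  moves: "0.091,0,0,0,0.4997\n0.091,0,0,0,0.4997\n0.091,0,0,0,0.4997\n0.091,0,0,0,0.4997\n0.091,0,0,0,0.4997\n0.091,0,0,0,0.4997\n0.091,0,0,0,0.4997\n0.091,0,0,0,0.4997\n0.091,0,0,0,0.4997\n0.091,0,0,0,0.4997"

```text
t: 11.6
ee_pos: [0.5492, 0.226, 0.1994]
eef_rot: [0.0, 0.987, 0.159, -0.0]
wrist_force: [-0.5, -0.2, -0.6]
opening: 0.0914
grasp_force: 0.0
```

```bash
python3 - <<'E'
from h import *
im=robot.get_image("scene")
for n,i in(("scene4",im),("top4",robot.get_image("top"))):cv2.imwrite(f"pics/{n}.png",i)
h=cv2.cvtColor(im,40);R=slice(180,245),slice(245,290)
m=(((h[...,0]<16)&(h[...,1]>70)&(h[...,2]>60))).astype('u1');m2=np.zeros_like(m);m2[R]=m[R]
ys,xs=np.nonzero(m2);print("amber px",xs.min(),xs.max(),ys.min(),ys.max())
for z in(.03,.05,.06,.07,.08):
    r=int(proj("scene",np.array([.5478,.223,z]))[1]);c=np.nonzero(m2[r])[0];print(z,r,c.min() if len(c) else 0,c.max() if len(c) else 0,proj("scene",np.array([.5478,.223,z])))
s=robot.sense();print(s["qpos"],totool(np.r_[.5478,.2230,.1]-s['ee_pos']))
E
```

```text
amber px 258 279 206 236
0.03 228 0 0 [270.05826217 228.15579177]
0.05 222 267 269 [269.63493436 222.03457242]
0.06 218 259 274 [269.41999082 218.92653997]
0.07 215 259 269 [269.20281545 215.78623579]
0.08 212 258 273 [268.98337331 212.61315464]
[ 3.71035856e-01  3.58524615e-01  1.54324417e+00 -7.10586385e-05
  1.24008451e+00  1.61574592e+00] [-0.00224089  0.0023703   0.09946767]
```

Scaled: 0.1 m / 0.4 = 0.25, 0.095 m / 0.4 = 0.2375, 0.056 rad / 3.1416 = 0.0178.

Request:
steer_hand:
  moves: "0.091,-0.005,0.005,0.1,0.0178\n0.091,-0.005,0.005,0.1875,0.0178\n0.091,-0.005,0.005,0.2375,0.0178\n0.05,-0.005,0.005,0.25,0.0178\n0.05,-0.005,0.005,0.25,0.0178\n0.03,-0.005,0.005,0.25,0.0178\n0.02,-0.005,0.005,0.25,0.0178\n0.02,-0.005,0.005,0.25,0.0178\n0.02,-0.005,0.005,0.25,0.0178\n0.02,-0.005,0.005,0.25,0.0178"
  clamp_n: 10

```text
t: 12.7
ee_pos: [0.5482, 0.2234, 0.1004]
eef_rot: [0.0, 0.991, 0.135, 0.0]
wrist_force: [-0.5, -0.4, 0.0]
opening: 0.038
grasp_force: 5.7
```

Request:
steer_hand:
  moves: "0.02,0,0,0,0\n0.02,0,0,0,0\n0.02,0,0,0,0"
  clamp_n: 35

```text
t: 13.0
ee_pos: [0.5482, 0.2235, 0.1002]
eef_rot: [0.0, 0.991, 0.135, 0.0]
wrist_force: [0.9, -0.3, 2.4]
opening: 0.0369
grasp_force: 34.7
```

Scaled: -0.002 m / 0.4 = -0.005, -0.001 m / 0.4 = -0.0025.

Request:
steer_hand:
  moves: "0.02,0,0,-0.005,0\n0.02,0,-0.0025,-0.005,0\n0.02,0,-0.0025,-0.005,0\n0.02,0,-0.0025,-0.005,0"

```text
t: 13.4
ee_pos: [0.5476, 0.2241, 0.1017]
eef_rot: [0.0, 0.991, 0.135, -0.0]
wrist_force: [-0.1, -0.6, -1.6]
opening: 0.0366
grasp_force: 34.7
```

Request:
steer_hand:
  moves: "0.02,0,-0.0025,0,0\n0.02,0,-0.0025,0,0\n0.02,0,-0.0025,0,0"

```text
t: 13.7
ee_pos: [0.5475, 0.2246, 0.1018]
eef_rot: [0.001, 0.991, 0.135, -0.0]
wrist_force: [1.9, -3.5, -1.4]
opening: 0.037
grasp_force: 34.9
```

Scaled: -0.001 m / 0.4 = -0.0025.

Request:
steer_hand:
  moves: "0.02,0,-0.0025,0,0\n0.02,0,-0.0025,0,0\n0.02,0,-0.0025,0,0"

```text
t: 14.0
ee_pos: [0.5475, 0.225, 0.1019]
eef_rot: [0.001, 0.991, 0.135, 0.0]
wrist_force: [1.7, -6.2, -0.8]
opening: 0.037
grasp_force: 35.0
```

Request:
steer_hand:
  moves: "0.02,0,-0.0025,0,0\n0.02,0,-0.0025,0,0\n0.02,0,-0.0025,0,0"

```text
t: 14.3
ee_pos: [0.5474, 0.2253, 0.102]
eef_rot: [0.002, 0.991, 0.135, 0.0]
wrist_force: [2.2, -7.9, 0.7]
opening: 0.037
grasp_force: 35.1
```

Scaled: 0.002 m / 0.4 = 0.005, 0.001 m / 0.4 = 0.0025.

Request:
steer_hand:
  moves: "0.02,0.0025,0.005,0,0\n0.02,0.0025,0.005,0,0\n0.02,0.0025,0.005,0,0"

```text
t: 14.6
ee_pos: [0.5484, 0.225, 0.1019]
eef_rot: [0.001, 0.991, 0.135, -0.0]
wrist_force: [0.8, -6.0, -0.6]
opening: 0.037
grasp_force: 34.9
```

Request:
steer_hand:
  moves: "0.02,0.0025,0,0,0\n0.02,0.0025,0,0,0\n0.02,0.0025,0,0,0"

```text
t: 14.9
ee_pos: [0.5491, 0.2252, 0.1019]
eef_rot: [0.001, 0.991, 0.135, -0.0]
wrist_force: [-0.5, -5.5, -0.1]
opening: 0.0371
grasp_force: 34.9
```

Scaled: 0.001 m / 0.4 = 0.0025.

Request:
steer_hand:
  moves: "0.02,0.0025,0,0,0\n0.02,0.0025,0,0,0\n0.02,0.0025,0,0,0"

```text
t: 15.2
ee_pos: [0.5499, 0.2254, 0.1019]
eef_rot: [0.001, 0.991, 0.135, -0.001]
wrist_force: [0.4, -5.8, 0.6]
opening: 0.0373
grasp_force: 34.9
```

```bash
python3 -c "
from h import *
print(robot.sense()['ft_torque'])"
```

```text
[-1.49185103 -0.1095652   0.05798922]
```

Units first: shifts go in shares of 400 mm and turns go in shares of pi rad. So -0.06 m / 0.4 = -0.15, -0.03 m / 0.4 = -0.075.

Request:
steer_hand:
  moves: "0.02,-0.0025,0.0025,0.005,0\n0.02,-0.0025,0.0025,0.005,0\n0.05,-0.0025,0.0025,0.005,0\n0.091,-0.0025,0.0025,0.005,0\n0.091,-0.0025,0.0025,0.005,0\n0.091,-0.0025,0.0025,0.005,0\n0.091,-0.0025,0.0025,0.005,0\n0.091,0,0,-0.075,0\n0.091,0,0,-0.15,0"
  clamp_n: 12

```text
t: 16.1
ee_pos: [0.5498, 0.2262, 0.1619]
eef_rot: [0.0, 0.991, 0.134, -0.001]
wrist_force: [0.1, 0.1, -0.7]
opening: 0.0898
grasp_force: 0.0
```

Request:
steer_hand:
  moves: "0.091,0,0,0,-0.4997\n0.091,0,0,0,-0.4997\n0.091,0,0,0,-0.4997\n0.091,0,0,0,-0.4997\n0.091,0,0,0,-0.4997\n0.091,0,0,0,-0.4997\n0.091,0,0,0,-0.4997\n0.091,0,0,0,-0.4997\n0.091,0,0,0,-0.4997\n0.091,0,0,0,-0.4997"

```text
t: 17.1
ee_pos: [0.5502, 0.2263, 0.1618]
eef_rot: [-0.0, 0.631, 0.776, 0.0]
wrist_force: [-0.5, 0.2, -0.3]
opening: 0.0911
grasp_force: 0.0
```

Scaled: 0.0615 m / 0.4 = 0.1538, -0.002 m / 0.4 = -0.005, -0.058 rad / 3.1416 = -0.0185.

Request:
steer_hand:
  moves: "0.091,-0.0025,-0.005,0.1,-0.0185\n0.091,-0.0025,-0.005,0.15,-0.0185\n0.05,-0.0025,-0.005,0.1538,-0.0185\n0.03,-0.0025,-0.005,0.1538,-0.0185\n0.02,-0.0025,-0.005,0.1538,-0.0185\n0.02,-0.0025,-0.005,0.1538,-0.0185\n0.02,-0.0025,-0.005,0.1538,-0.0185\n0.02,-0.0025,-0.005,0.1538,-0.0185\n0.02,-0.0025,-0.005,0.1538,-0.0185"
  clamp_n: 10

```text
t: 18.0
ee_pos: [0.5486, 0.2248, 0.1007]
eef_rot: [0.0, 0.611, 0.792, 0.0]
wrist_force: [-0.5, -0.9, 0.2]
opening: 0.038
grasp_force: 0.5
```

Request:
steer_hand:
  moves: "0.02,0,0,0,0\n0.02,0,0,-0.0025,0\n0.02,0,0.0025,-0.0025,0\n0.02,0,0.0025,-0.0025,0"
  clamp_n: 35

```text
t: 18.4
ee_pos: [0.5488, 0.2248, 0.101]
eef_rot: [-0.001, 0.611, 0.792, -0.001]
wrist_force: [-1.0, 0.4, -0.7]
opening: 0.0368
grasp_force: 35.0
```

Scaled: 0.001 m / 0.4 = 0.0025.

Request:
steer_hand:
  moves: "0.02,0,0.0025,0,0\n0.02,0,0.0025,0,0\n0.02,0,0.0025,0,0"

```text
t: 18.7
ee_pos: [0.5492, 0.2249, 0.1009]
eef_rot: [-0.001, 0.611, 0.792, -0.001]
wrist_force: [-5.3, -1.1, -0.9]
opening: 0.037
grasp_force: 35.0
```

Scaled: -0.08 m / 0.4 = -0.2, -0.04 m / 0.4 = -0.1.

Request:
steer_hand:
  moves: "0.02,0,-0.0025,0.0025,0\n0.05,0,-0.0025,0.0025,0\n0.091,0,-0.0025,0.0025,0\n0.091,0,-0.0025,0.0025,0\n0.091,0,-0.0025,0.0025,0\n0.091,0,-0.0025,0.0025,0\n0.091,0,-0.0025,-0.1,0\n0.091,0,-0.0025,-0.2,0"
  clamp_n: 12

```text
t: 19.5
ee_pos: [0.5489, 0.2248, 0.1812]
eef_rot: [-0.001, 0.611, 0.792, -0.001]
wrist_force: [-0.3, 0.8, 1.0]
opening: 0.0894
grasp_force: 0.0
```

```bash
python3 -c "
from h import *
print(totool(np.r_[.4224,-.0587,.18]-robot.sense()['ee_pos']))"
```

```text
[-0.24200454 -0.19444052  0.00192113]
```

Scaled: -0.242 m / 0.4 = -0.605, -0.194 m / 0.4 = -0.485.

Request:
steer_hand:
  moves: "0.091,-0.605,-0.485,0,0\n0.091,-0.605,-0.485,0,0\n0.091,-0.605,-0.485,0,0\n0.091,-0.605,-0.485,0,0\n0.091,-0.605,-0.485,0,0\n0.091,-0.605,-0.485,0,0\n0.091,-0.605,-0.485,0,0\n0.091,-0.605,-0.485,0,0"

```text
t: 20.3
ee_pos: [0.4232, -0.0594, 0.1817]
eef_rot: [0.0, 0.612, 0.791, 0.0]
wrist_force: [-0.0, 0.5, -0.5]
opening: 0.0906
grasp_force: 0.0
```

```bash
python3 - <<'E'
from h import *
s=robot.sense();print(totool(np.r_[.4224,-.0587,.095]-s['ee_pos']))
t,c=robot.get_image("top"),robot.get_image("scene")
cv2.imwrite("pics/t5.png",t);cv2.imwrite("pics/s5.png",c)
a=cv2.resize(t[155:230,220:320],None,fx=4,fy=4,interpolation=2);b=cv2.resize(c[170:260,240:340],None,fx=4,fy=4,interpolation=2)[:300]
d=cv2.resize(c[140:215,320:420],None,fx=4,fy=4,interpolation=2)
cv2.imwrite("pics/v5.png",np.vstack([np.hstack([a,b]),np.hstack([d,d*0])])[:600,:800])
E
```

```text
[ 0.00091429 -0.00066416  0.08673302]
```

View pics/v5.png

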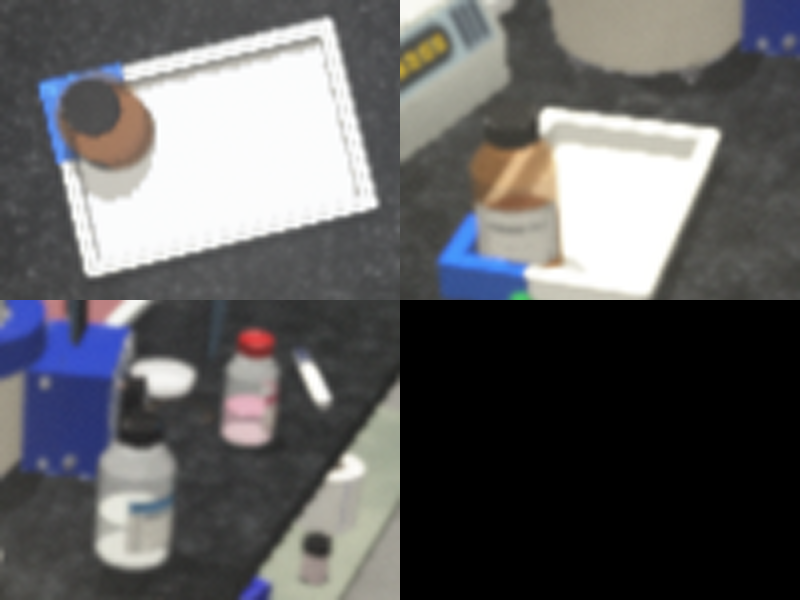

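Amber stands upright in the blue corner: its cap is at (92,106) in the top crop, touching both blue strips. The clear bottle's cap, at (140,425) in the lower crop, lies between the two fingertips at about (75,330) and (214,330). Next I grip it.

Scaled: 0.0855 m / 0.4 = 0.2138, 0.075 m / 0.4 = 0.1875.

Request:
steer_hand:
  moves: "0.091,0.0025,-0.0025,0.1,0\n0.091,0.0025,-0.0025,0.1875,0\n0.07,0.0025,-0.0025,0.2138,0\n0.05,0.0025,-0.0025,0.2138,0\n0.03,0.0025,-0.0025,0.2138,0\n0.02,0.0025,-0.0025,0.2138,0\n0.02,0.0025,-0.0025,0.2138,0\n0.02,0.0025,-0.0025,0.2138,0\n0.02,0.0025,-0.0025,0.2138,0"
  clamp_n: 12

```text
t: 21.3
ee_pos: [0.4225, -0.0577, 0.0964]
eef_rot: [0.001, 0.611, 0.792, 0.0]
wrist_force: [0.8, -0.6, -0.1]
opening: 0.0376
grasp_force: 0.3
```

Request:
steer_hand:
  moves: "0.02,0,0,0,0\n0.02,0,0,0,0\n0.02,0,0,0,0\n0.02,0,0,-0.025,0\n0.02,0,0,-0.05,0"
  clamp_n: 40

```text
t: 21.8
ee_pos: [0.4215, -0.0575, 0.1161]
eef_rot: [-0.001, 0.611, 0.792, -0.0]
wrist_force: [-0.3, 0.5, -1.8]
opening: 0.0359
grasp_force: 40.0
```

Scaled: -0.13 m / 0.4 = -0.325, 0.06 m / 0.4 = 0.15.

Request:
steer_hand:
  moves: "0.02,0,0,-0.075,0\n0.02,0,0,-0.175,0\n0.02,0,0,-0.275,0\n0.02,0,0,-0.325,0\n0.02,0.025,0.03,-0.325,0\n0.02,0.075,0.0875,-0.325,0\n0.02,0.13,0.15,-0.325,0\n0.02,0.1875,0.2125,-0.325,0\n0.02,0.25,0.2825,-0.325,0"

```text
t: 22.7
ee_pos: [0.5061, 0.0688, 0.2465]
eef_rot: [0.0, 0.611, 0.792, -0.0]
wrist_force: [1.2, 0.1, -1.4]
opening: 0.036
grasp_force: 40.0
```

Request:
steer_hand:
  moves: "0.02,0.0625,0.07,0,0\n0.02,0.1125,0.125,0,0\n0.02,0.15,0.17,0,0\n0.02,0.1725,0.19,0,0\n0.02,0.1725,0.19,0,0\n0.02,0.1725,0.19,0,0"

```text
t: 23.3
ee_pos: [0.5613, 0.1532, 0.2459]
eef_rot: [-0.0, 0.611, 0.792, -0.001]
wrist_force: [-1.0, 0.0, -1.6]
opening: 0.0363
grasp_force: 40.0
```

```bash
python3 -c "
from h import *
print(totool(np.r_[.5599,.1553,.1]-robot.sense()['ee_pos']))
t,c=robot.get_image('top'),robot.get_image('scene')
cv2.imwrite('pics/v6.png',np.hstack([cv2.resize(t[130:230,215:325],None,fx=3.6,fy=3.6),cv2.resize(c[100:250,220:385],None,fx=2.4,fy=2.4)]))"
```

```text
[ 0.00252598 -0.00059497  0.14592468]
```

View pics/v6.png

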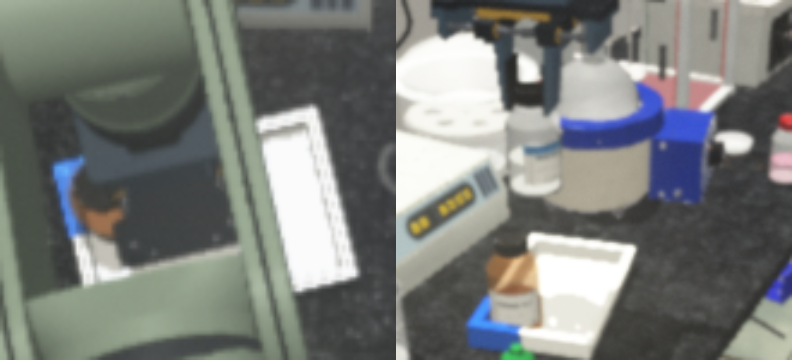

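The clear bottle hangs upright in the gripper at about (535,150) in the right half. Amber is untouched at (515,285), with about 12 mm planned between the two. Next I lower it.

Scaled: 0.1425 m / 0.4 = 0.3563, 0.14 m / 0.4 = 0.35.

Request:
steer_hand:
  moves: "0.02,0,0,0.1,0\n0.02,0,0,0.2,0\n0.02,0,0,0.275,0\n0.02,0,0,0.325,0\n0.02,0,0,0.35,0\n0.02,0,0,0.3563,0\n0.02,0,0,0.3563,0\n0.02,0,0,0.3563,0"

```text
t: 24.2
ee_pos: [0.5629, 0.154, 0.1049]
eef_rot: [0.001, 0.611, 0.792, 0.001]
wrist_force: [-0.0, 0.1, -1.4]
opening: 0.0363
grasp_force: 40.0
```

Request:
steer_hand:
  moves: "0.02,0,0.0075,0,0\n0.02,0,0.0125,0,0\n0.02,0,0.0125,0,0\n0.02,0,0.0125,0,0"

```text
t: 24.6
ee_pos: [0.5669, 0.1552, 0.1035]
eef_rot: [0.0, 0.611, 0.792, -0.0]
wrist_force: [-0.9, 0.5, -1.8]
opening: 0.0363
grasp_force: 40.0
```

Scaled: 0.001 m / 0.4 = 0.0025.

Request:
steer_hand:
  moves: "0.02,0,0.0025,0,0\n0.02,0,0.0025,0,0\n0.02,0,0.0025,0,0"

```text
t: 24.9
ee_pos: [0.5672, 0.1553, 0.1033]
eef_rot: [-0.0, 0.611, 0.792, -0.001]
wrist_force: [-2.1, -0.9, -1.0]
opening: 0.036
grasp_force: 40.0
```

Request:
steer_hand:
  moves: "0.02,0,0.0025,0,0\n0.02,0,0.0025,0,0\n0.02,0,0.0025,0,0"

```text
t: 25.2
ee_pos: [0.5676, 0.1554, 0.1032]
eef_rot: [-0.001, 0.611, 0.792, -0.001]
wrist_force: [-5.7, -1.6, 1.7]
opening: 0.0365
grasp_force: 40.1
```

Request:
steer_hand:
  moves: "0.02,0.0075,-0.0013,0,0\n0.02,0.015,-0.0013,0,0\n0.02,0.0225,-0.0013,0,0\n0.02,0.0225,-0.0013,0,0\n0.02,0.0225,-0.0013,0,0"

```text
t: 25.7
ee_pos: [0.5653, 0.164, 0.1029]
eef_rot: [-0.0, 0.611, 0.792, -0.001]
wrist_force: [-4.6, -3.0, -1.8]
opening: 0.0361
grasp_force: 40.1
```

Request:
steer_hand:
  moves: "0.02,0.0025,0,0,0\n0.02,0.0025,0,0,0\n0.02,0.0025,0,0,0"

```text
t: 26.0
ee_pos: [0.5651, 0.1647, 0.1029]
eef_rot: [-0.0, 0.611, 0.792, -0.001]
wrist_force: [-4.3, -2.8, -1.6]
opening: 0.0362
grasp_force: 40.1
```

Scaled: 0.001 m / 0.4 = 0.0025.

Request:
steer_hand:
  moves: "0.02,0.0025,0,0,0\n0.02,0.0025,0,0,0\n0.02,0.0025,0,0,0"

```text
t: 26.3
ee_pos: [0.5648, 0.1656, 0.1029]
eef_rot: [-0.0, 0.611, 0.792, -0.001]
wrist_force: [-5.0, -3.1, -1.5]
opening: 0.0363
grasp_force: 40.1
```

Request:
steer_hand:
  moves: "0.02,0.0025,0,0,0\n0.02,0.0025,0,0,0\n0.02,0.0025,0,0,0"

```text
t: 26.6
ee_pos: [0.5646, 0.1666, 0.1029]
eef_rot: [-0.0, 0.611, 0.792, -0.001]
wrist_force: [-4.4, -4.5, -1.6]
opening: 0.0366
grasp_force: 40.1
```

Scaled: 0.001 m / 0.4 = 0.0025.

Request:
steer_hand:
  moves: "0.02,0.0025,0,0,0\n0.02,0.0025,0,0,0\n0.02,0.0025,0,0,0"

```text
t: 26.9
ee_pos: [0.5644, 0.1675, 0.1029]
eef_rot: [-0.0, 0.611, 0.792, -0.001]
wrist_force: [-4.2, -4.4, -1.6]
opening: 0.0362
grasp_force: 40.1
```

Request:
steer_hand:
  moves: "0.02,0.0025,0,0,0\n0.02,0.0025,0,0,0\n0.02,0.0025,0,0,0"

```text
t: 27.2
ee_pos: [0.5642, 0.1683, 0.103]
eef_rot: [-0.0, 0.611, 0.792, -0.001]
wrist_force: [-3.8, -3.9, -1.9]
opening: 0.036
grasp_force: 40.1
```

Scaled: 0.003 m / 0.4 = 0.0075, 0.002 m / 0.4 = 0.005.

Request:
steer_hand:
  moves: "0.02,0,0,0.005,0\n0.02,0,0,0.0075,0\n0.02,0,0,0.0075,0"
  clamp_n: 15

```text
t: 27.5
ee_pos: [0.5646, 0.1691, 0.101]
eef_rot: [-0.0, 0.611, 0.792, -0.0]
wrist_force: [-5.1, -2.9, 3.5]
opening: 0.0366
grasp_force: 15.1
```

Request:
steer_hand:
  moves: "0.05,0,0,0,0\n0.091,0,0,0,0\n0.091,0,0,0,0\n0.091,0,0,0,0\n0.091,0,0,0,0\n0.091,0,0,-0.125,0\n0.091,0,0,-0.225,0\n0.091,-0.125,-0.075,-0.25,0\n0.091,-0.25,-0.15,-0.25,0\n0.091,-0.375,-0.225,-0.25,0"

```text
t: 28.5
ee_pos: [0.523, 0.0247, 0.2011]
eef_rot: [0.001, 0.61, 0.792, 0.001]
wrist_force: [1.0, -0.6, -0.4]
opening: 0.0913
grasp_force: 0.0
```

Request:
steer_hand:
  moves: "0.091,-0.125,-0.125,0,0\n0.091,-0.25,-0.25,0,0\n0.091,-0.25,-0.25,0,0"

```text
t: 28.8
ee_pos: [0.4504, -0.0982, 0.2005]
eef_rot: [0.0, 0.611, 0.792, -0.0]
wrist_force: [0.6, -0.9, 0.9]
opening: 0.091
grasp_force: 0.0
```

```bash
python3 - <<'E'
from h import *
t,c=robot.get_image("top"),robot.get_image("scene");cv2.imwrite("pics/t7.png",t);cv2.imwrite("pics/s7.png",c)
a=cv2.resize(t[155:230,220:320],None,fx=4,fy=4,interpolation=2);b=cv2.resize(c[170:245,240:340],None,fx=4,fy=4,interpolation=2)
cv2.imwrite("pics/v7.png",np.hstack([a,b]))
ux=np.array([.9654,.2607]);uy=np.array([-.2607,.9654]);P=[]
for n,box in(("amber",(233,172,250,190)),("clear",(248,165,275,187))):
    p,r=dark(t,*box);W=cast("top",p,.126)[:2];P.append(W);print(n,p,r,W,W@ux,W@uy)
print("dist",np.linalg.norm(P[0]-P[1]))
E
```

```text
amber (242.04477500915527, 181.61984729766846) 7.584038257598877 [0.54664731 0.21957416] 0.5849762955642331 0.0694659375340433
clear (264.1310043334961, 176.19677925109863) 6.688138484954834 [0.56241222 0.16288789] 0.5854176291194779 0.010631102622143914
dist 0.05883761838274144
```

View pics/v7.png

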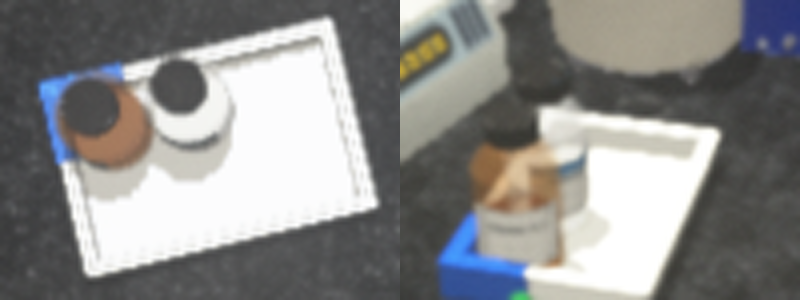

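```bash
python3 - <<'E'
from h import *
ux=np.array([.9654,.2607]);uy=np.array([-.2607,.9654])
def fit(im,x,y,w=13):
    # radial half-level edge of the dark disc, then circle fit with outlier rejection
    g=im.max(2).astype('f4');E=[]
    for th in np.linspace(0,2*np.pi,90,endpoint=False):
        r=np.arange(4,11,.1).astype('f4');v=cv2.remap(g,(x+r*np.cos(th)).astype('f4')[None],(y+r*np.sin(th)).astype('f4')[None],1)[0]
        k=np.argmax(np.diff(v));
        if np.diff(v)[k]>2.5:E.append((x+r[k]*np.cos(th),y+r[k]*np.sin(th)))
    E=np.array(E)
    for _ in range(6):
        s=np.linalg.lstsq(np.c_[2*E,np.ones(len(E))],(E**2).sum(1),rcond=None)[0];R=np.sqrt(s[2]+s[0]**2+s[1]**2)
        e=abs(np.hypot(*(E-s[:2]).T)-R);E=E[e<max(.35,1.5*np.median(e))]
    return s[:2],R,len(E)
out={}
for f,n,p in(("t5","amber",(242.5,181)),("t7","amber",(242.5,181)),("t7","clear",(264.5,176.3)),("top0","amber",(265.5,183.9)),("top0","clear",(348,232))):
    c,R,k=fit(cv2.imread(f"pics/{f}.png"),*p);W=cast("top",c,.126 if f!="top0" or n=="amber" else .122)[:2];out[f,n]=W
    print(f,n,c,R,k,W@ux,W@uy)
print(np.linalg.norm(out["t7","amber"]-out["t7","clear"]))
E
```

```text
t5 amber [242.07736295 181.49378152] 7.541441559822807 47 0.5852796218834839 0.06931124615239107
t7 amber [241.87584676 181.49200849] 7.527094058704183 41 0.5854069980159943 0.0698169735185398
t7 clear [264.31910551 176.22437076] 7.064862565118169 60 0.5852317141831853 0.010172471530850399
top0 amber [264.95776256 183.84704961] 7.657114530593898 39 0.565284438016848 0.013087892430531312
top0 clear [348.22370429 231.97817062] 6.855043529154633 64 0.39256716637850214 -0.16720322760661066
0.059645903271196066
```

The top view shows the amber cap at (92,106) and the clear cap at (180,85). The fitted cap centres are 59.6 mm apart, so the 60 mm bodies touch. Both lie at the same distance from the long wall, and amber is still in the corner. Handing in.

```bash
python3 -c "
from bench import robot
print(robot.hand_in())"
```

```text
the job is handed in; nothing more can be done
None
```

The job is handed in at about 29 s: by camera and wrist force, the amber bottle rests in the blue corner against both walls, and the clear bottle stands upright beside it, touching it and the same long wall; the red-capped bottle was not moved, and no verdict came back.

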